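Re-index the mitre guide at the scroll mounter's desk

ROBOT

A 6-joint arm with a two-finger parallel gripper is mounted at the origin on the work surface. World frame = base frame: x ahead of the robot, y to its left, z up, the work surface at z = 0. Lengths are in mm, angles in degrees, forces in N, time in s.
With the tool pointing down it reaches from about 300 to 850 mm from the base axis. Payload 4.2 kg.
Tool frame: the origin (TCP) lies midway between the tips of the shut fingers; the grasp point (between the pads) lies env.hold_point_z behind it (env.hold_point_z is the distance from the TCP to the grasp point, in mm); z points along the fingers, y is the line along which they close (so a half turn about z gives the same grasp; the last joint's range is limited). The gripper opens to 91 mm and grips with 3 to 60 N. Pads are 32 mm wide; open, the fingers measure 118 mm over their backs; the gripper's body (76 mm by 178 mm) begins 60 mm behind the grasp point.
Start: joints at [70.015, 18.312, 89.639, -0, 72.044, -1.146], TCP at [185.675, 544.213, 213.976] pointing down, gripper open.
Joint ranges: [-177.97, 177.97], [-48.28, 115.42], [12.27, 149.76], [-77.06, 257.06], [2.81, 150.46], [-146.56, 146.56]. Speed limits (degrees/s): [147.25, 147.25, 180, 180, 180, 180].

INTERFACE

Orientations are given as [roll, pitch, yaw] about the fixed x, y, z axes, in that order (R = Rz(yaw) Ry(pitch) Rx(roll)).
In Python, from workcell import env, viewer, spotter gives the robot as it stands.
- The arm moves only by the tool apply_moves, never from a script. Its arguments are lists of equal length, an entry for each row: "delta_pos": the shift along the world's x, y, z normalised to -1 to 1, where 1 is 120 mm, a list of three; "rot": the turn, a rotation vector about the world's x, y, z normalised to -1 to 1, where 1 is 1.5 rad, a list of three; "hand": the opening, from 0 (shut) to 1 (fully open). A call has 1 to 10 rows; each row is the pose to reach, as a shift and turn from the pose commanded when the call began; what a row does not reach only later rows make up. A row lasts 1/12 s, in which the tool goes at most 41.7 mm and 7.16 degrees, less where a joint would pass 70% of its speed; a pose out of reach is approached as far as the arm can. A call with a number of a shift or a turn outside -1 to 1 is refused whole. A call with a gripper value outside its range is refused whole. The fingers move at their own pace and stop on an object; "newtons" is the grip in N (left out, the last holds). Time passes only in rows, so rows that repeat a pose let the fingers close. It gives the time, the measured TCP pose, the force, the opening and the grip force at its end, in the units of the state.
- env.state(): the state, without advancing time (a new reading comes with each control period).
- viewer.grab_frame(name): name is "side" or "top" or "wrist"; returns a dict with "pixels" (384x512x3 uint8, red, green, blue), "camera_matrix" (3x3 intrinsics, pixels), "R" (3x3) and "t" (3): a world point X has camera coordinates R X + t; the wrist camera has in their place "mount" (4x4, takes a point from camera to tool coordinates, whose origin is the TCP and whose axes are the flange's). Camera axes: x right, y down, z forward; pixel columns grow to the right and rows downward; lengths in mm; the calibration is good to about 2 mm. A picture is of the moment at which its call begins: read the wrist's pose just before it. There is no depth.
- env.job_done(): hands the job in; it is judged then, once.
Trained networks look in a picture, given as the dict that the camera call returned (one of the last four; its "shot" number tells which), for a name from the list of things; names that differ only in an ending like _2 or _b are one class to them, and where a whole thing is asked for, a point or a joint stands for the part that bears it (a point fixed in the world has none). Each returns a list of dicts, best first, with "score" (0 to 1); they miss things now and then, are a little off and sometimes report something else, mostly with a low value. They report only what shows in the picture. A call takes as long as a camera call.
- spotter.trace(picture, query): "mask" (384x512 bool, what is visible of it) and "box" ([centre column, centre row, width, height] in pixels, round what is visible of it).
- spotter.landmark_of(picture, query): "position" ([column, row] in pixels: a listed point, or the origin of a listed thing).
The state is a dict: "time_s": time; "qpos": joint angles; "qvel": joint speeds; "effort": joint torques, N m; "ee_pos": TCP position; "ee_rot": TCP orientation; "force": force on the tool from outside, world axes, zero at the start; "torque": the same for the moment, N m; "gripper_width": finger opening in mm; "gripper_force": force on a finger pad.
Only numpy, scipy, OpenCV 4.12 (cv2) and the standard library are available. Lean on these libraries where they do the work, as an engineer would, in place of code of your own. Each camera call takes 0.05 s, during which the arm holds its last target. There are 200 camera calls.

TASK

Set the mitre guide for the next cut: hook a fingertip through the red pull ring, lift the spring index pin clear of its hole, swing the green arm one hole over to the hole marked by the red disc, and let the pin drop fully home there. Pull the ring gently, do not pinch it, leave the cup, jar, paperweight and offcut where they are, and finish with the robot clear of everything.

Things in the scene. Friction and masses are not known exactly. Their poses are not given: they have to be found in the camera images.
- mitre_guide: Fixed round pale grey plate, 380 mm wide, top 35 mm above the bench. Origin: on the green arm's vertical pivot axis (plate centre) at bench height; z up, x away from the robot's side, towards fence and moulding (x 5 to 60 mm, up to 106 mm high). Five 12 mm index holes (dark dots) on a 150 mm radius about the pivot, on the -x side, 0.393 rad (22.5 deg, 59 mm) apart; the middle one lies along -x.
- swing_arm (a joint): Angle (rad) of the green arm about the pivot, anticlockwise from above. 0: it points along the guide's -x, pin in the middle hole (every start); next holes at -0.393 and 0.393, then +-0.785; positive swings its free end to the guide's -y. Stops +-0.86. Arm 44 mm wide, 163 mm long from the pivot, top 52 mm above the bench. Pin lifted, it swings with about 1 N at the ring and stays where left.
- index_pin (a joint): Height (m) of the spring pin: 0 fully home, stop at 0.024. Upright 9 mm pin with rounded tip on the arm, 150 mm from the pivot, in a dark 26 mm sleeve (top 78 mm above the bench). It clears the plate at 0.012; let down between holes it rests on the plate at 0.012 and drops when slid over a hole (3 mm play). Spring: 6 N down at home, 8.5 N at 0.012, 11 N at the stop.
- ring_mid (a point): Centre of the rigid red ring on the pin: 56 mm inside, 7 mm bar. Pin home: 114 mm above the bench, 128 mm from the pivot. It leans 45 deg towards the pivot: lowest point on the pin (bar 92 mm high), highest 105 mm from the pivot (bar 137 mm high). A finger tilted 45 deg, pointing down and towards the pivot, passes squarely through; lifting bears on the upper bar. Frame turns with the arm.
- pin_axis (a point): Point on the swing arm on the pin's vertical axis, 150 mm from the pivot, 36 mm above the bench; moves with the arm only. Beyond and below the ring it is free down to the arm's top, 52 mm above the bench. A slotted steel blade guide (22 x 30 mm, top 94 mm above the bench) stands on the arm 40 mm from the pivot.
- red_disc: Flat red disc, 18 mm wide, 2 mm thick, on the plate's rim 28 mm outside the index hole that is wanted (178 mm from the pivot, on the same radius). It marks one of the two neighbours of the middle hole. Origin: centre of its underside.
- white_disc: The same in white, marking the other neighbouring hole, which is not wanted.
- tea_cup: Bystander: loose blue open cup, 72 mm wide, 58 mm tall, to one side of the guide. Origin: centre of its underside.
- paste_jar: Bystander: loose brown jar, 66 mm wide, 85 mm tall. Origin: centre of its underside.
- paperweight: Bystander: loose brass bar 110 x 26 x 18 mm, lying on the robot's side of the guide. Origin: centre of its underside.
- offcut: Bystander: loose dark red piece of moulding 55 x 24 x 22 mm, lying on the robot's side of the guide. Origin: centre of its underside.

How it is judged (in metres and radians):
On the way, in this order (a step that is already met when the one before it is completed fails the run):
1. the index pin is lifted out of its hole by the ring (value of joint index_pin above 0.01 m and contact force between the fingers and index_pin above 1 N), for 0.1 s.
2. the pin is home in the hole at the red disc (value of joint index_pin below 0.003 m and horizontal distance between pin_axis and red_disc below 0.034 m), for 0.2 s.
At the end, for the whole second after the job is handed in: The pin is within 3 mm of fully home, in the hole at the red disc (pin axis within 34 mm of the disc's centre, 28 mm being exact), and the arm is at rest (all of step 2 and velocity of joint swing_arm between -0.05 and 0.05 rad/s); the robot touches nothing.
It fails at once if a bystander is shoved more than 15 mm, lifted or carried (distance of any of tea_cup, paste_jar, paperweight, offcut from where it was at the start of the episode above 0.015 m).
It fails at once if a cup or jar is tipped over (angle between any of tea_cup, paste_jar's own z axis and vertical above 0.5 rad).
It fails at once if the ring is pinched or yanked with more than 35 N (contact force between the fingers and index_pin above 35 N).
It also fails if it takes over 48 s, if anything falls off the work surface, if the arm or the gripper's body presses on something with over 40 N, if the wrist force passes 120 N, or if a joint passes its speed limit or range.

## Working session

There is one attempt and no reset: what is moved stays moved. The work goes in short steps, Python scripts to look and compute and a tool call to move; the robot and the scene stay as the last step left them, time stands still between calls to the robot, and variables do not carry over. Pictures are saved under pics/ and viewed, at most 10 in all, crops included, and the job is handed in when it is done.

Besides the shell and the picture viewer there is one more tool, called after "Emit:" in YAML: its name, and indented under it one key for each argument. apply_moves: Moves the arm, as the interface text tells. Its arguments: {"type":"object","properties":{"delta_pos":{"type":"array"},"rot":{"type":"array"},"hand":{"type":"array"},"newtons":{"type":"number"}},"required":["delta_pos","rot","hand"]}

```bash
mkdir -p pics
cat > h.py <<'E'
import numpy as np,cv2
from workcell import env,viewer,spotter
def ray(f,px):
    K=np.array(f["camera_matrix"]);R=np.array(f["R"]);t=np.array(f["t"])
    d=R.T@np.linalg.solve(K,[px[0],px[1],1.]);return -R.T@t,d
def atz(f,px,z):
    c,d=ray(f,px);return c+d*(z-c[2])/d[2]
def proj(f,X):
    p=np.array(f["camera_matrix"])@(np.array(f["R"])@np.array(X,float)+np.array(f["t"]));return p[:2]/p[2]
def tri(fs,ps):
    A=np.zeros((3,3));b=np.zeros(3)
    for f,p in zip(fs,ps):
        c,d=ray(f,p);d=d/np.linalg.norm(d);M=np.eye(3)-np.outer(d,d);A+=M;b+=M@c
    return np.linalg.solve(A,b)
E
python3 - <<'E'
from h import *
s=env.state();print({k:np.round(v,2) for k,v in s.items()},env.hold_point_z)
fs=[viewer.grab_frame(n) for n in("top","side")]
cv2.imwrite("pics/a.png",np.vstack([f["pixels"][:,:,::-1] for f in fs])[:, :] [:600*2]) if 0 else None
for f,n in zip(fs,("top","side")): cv2.imwrite(f"pics/{n}1.png",f["pixels"][:,:,::-1])
Z=dict(mitre_guide=0,ring_mid=114,pin_axis=36,red_disc=35,white_disc=35,tea_cup=0,paste_jar=0,paperweight=0,offcut=0)
for q,z in Z.items():
    P=[]
    for f in fs:
        r=spotter.landmark_of(f,q)[:2]
        for a in r: print(q,np.round(a["position"],1),round(a["score"],2),np.round(atz(f,a["position"],z),1))
        P.append(r[0]["position"] if r else None)
    if all(p is not None for p in P): print("  tri",np.round(tri(fs,P),1))
E
```

```text
{'time_s': np.float64(0.0), 'qpos': array([70.02, 18.35, 89.71, -0.  , 72.04, -1.14]), 'qvel': array([-0.  ,  0.  ,  0.07,  0.03, -0.04, -0.09]), 'effort': array([  0.  , -41.25, -23.2 ,   0.07,   0.05,  -0.  ]), 'ee_pos': array([185.49, 543.72, 213.14]), 'ee_rot': array([-179.9 ,   -0.  ,  161.16]), 'force': array([-0.44,  0.85,  0.27]), 'torque': array([ 0.01, -0.02, -0.03]), 'gripper_force': np.float64(0.0), 'gripper_width': np.float64(91.16)} 18.8
mitre_guide [237.1 169.8] 0.66 [666.7  58.5   0. ]
ring_mid [246.3 227.6] 0.73 [534.   34.5 114. ]
ring_mid [233.6 192. ] 0.59 [527.8  41.8 114. ]
  tri [530.4  37.4 115.1]
pin_axis [246.8 238.2] 0.7 [509.8  35.7  36. ]
pin_axis [226.3 224.3] 0.83 [493.5  29.5  36. ]
  tri [505.9  38.8  23.6]
red_disc [219.3 249.8] 0.37 [484.8  96.3  35. ]
red_disc [206.1 215.3] 0.5 [476.7  93.4  35. ]
  tri [482.7  98.3  28.8]
white_disc [280.5 236.8] 0.39 [512.3 -38.3  35. ]
white_disc [246.1 234.1] 0.35 [508.2 -31.1  35. ]
  tri [509.4 -35.7  37.4]
tea_cup [131.1 243.6] 0.78 [497.7 302.5   0. ]
tea_cup [171.3 191.8] 0.65 [489.5 286.3   0. ]
  tri [498.4 306.  -14.1]
paste_jar [348.3 203.4] 0.66 [ 586.5 -197.9    0. ]
paste_jar [312.8 266.3] 0.58 [ 581.2 -192.5    0. ]
  tri [ 583.6 -195.1    1.1]
paperweight [307.3 275. ] 0.67 [ 424.3 -100.3    0. ]
paperweight [280.8 237.9] 0.37 [508.4 -41.2   0. ]
paperweight [238.2 267.7] 0.82 [441.8 -81.7   0. ]
paperweight [247.7 234.3] 0.33 [537.6  -2.6   0. ]
  tri [427.8 -98.   21. ]
offcut [193.3 300.9] 0.77 [368.1 158.6   0. ]
offcut [161.6 229.5] 0.8 [377.7 155.8   0. ]
  tri [372.6 155.    4.3]
```

Run:
```python
import cv2,numpy as np
a=cv2.imread("pics/top1.png")[110:330,110:380];b=cv2.imread("pics/side1.png")[110:330,110:380]
cv2.imwrite("pics/v1.png",cv2.resize(np.vstack([a]),None,fx=2.7,fy=2.7));cv2.imwrite("pics/v2.png",cv2.resize(b,None,fx=2.7,fy=2.7))
```

```text
(no output)
```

View pics/v1.png

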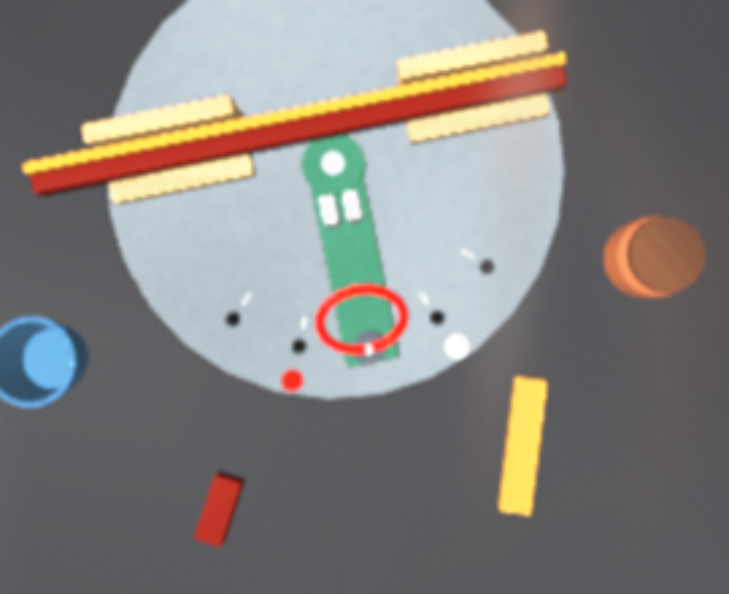

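View pics/v2.png

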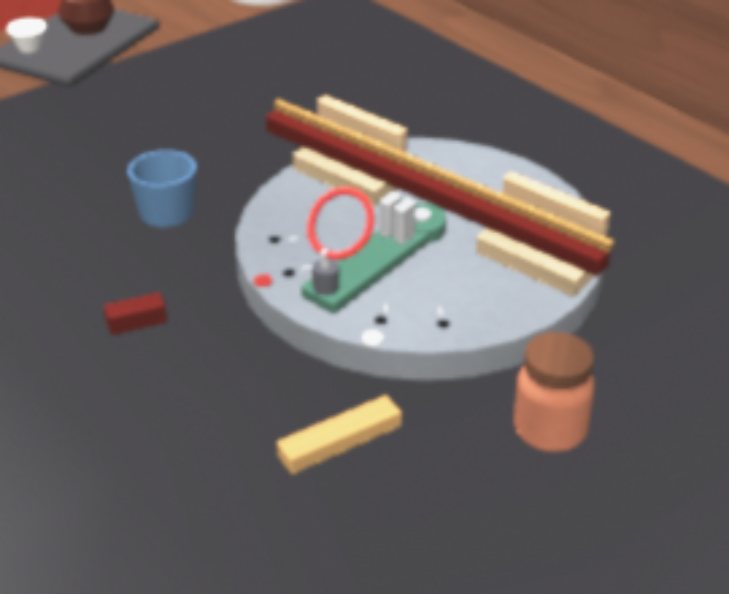

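The top view has the red disc on the +y side at crop (292,380) and the white disc at (456,347), with the ring around (362,319). The arm therefore swings towards +y, to −0.393. Next I'll fit the guide pose using the hole, disc and ring pixels.

```bash
cat > fit.py <<'E'
from h import *
from scipy.optimize import least_squares
fs=[viewer.grab_frame(n) for n in("top","side")]
u=lambda v:(np.array(v)+.5)/2.7-.5+110
P=lambda r,a,z:(-r*np.cos(a),-r*np.sin(a),z)
A=[-.785,-.393,.393,.785]
obs=[]
for f,hs,ds in((fs[0],[(233,319),(299,346),(437,317),(487,266)],[(292,380),(456,347)]),(fs[1],[(275,239),(289,272),(381,319),(443,323)],[(263,281),(372,338)])):
    obs+=[(f,u(h),P(150,a,35)) for h,a in zip(hs,A)]+[(f,u(d),P(178,a,37)) for d,a in zip(ds,(-.393,.393))]
# ring ellipse
for f in fs:
    m=spotter.trace(f,"ring_mid")
    hsv=cv2.cvtColor(f["pixels"],cv2.COLOR_RGB2HSV)
    m=((hsv[...,0]<8)|(hsv[...,0]>172))&(hsv[...,1]>130)&(hsv[...,2]>120)
    n,l,st,_=cv2.connectedComponentsWithStats(m.astype(np.uint8),connectivity=8)
    rx=[226,197][fs.index(f) if 0 else (0 if f is fs[0] else 1)]
    for i in range(1,n):
        x,y,w,h,a=st[i]
        if a>20 and w>15 and w<45 and 180<y+h/2+0<240 and 220<x+w/2<260: print("ring comp",st[i]);obs.append((f,np.array([x+(w-1)/2,y+(h-1)/2]),P(128,0,114)))
def T(p,X):
    c,s=np.cos(p[2]),np.sin(p[2]);return p[0]+c*X[0]-s*X[1],p[1]+s*X[0]+c*X[1],X[2]
def res(p): return np.concatenate([proj(f,T(p,X))-o for f,o,X in obs])
s=least_squares(res,[655,60,.2],loss="soft_l1")
print(s.x,np.degrees(s.x[2]));print(np.round(res(s.x).reshape(-1,2),1))
for n,X in dict(ring=P(128,0,114),pin=P(150,0,36),red=P(178,-.393,35),ringgoal=P(128,-.393,114)).items(): print(n,np.round(T(s.x,X),1))
E
python3 fit.py
```

```text
ring comp [227 215  34  27 276]
ring comp [224 179  24  27 138]
[6.57967546e+02 6.40926006e+01 1.95140673e-01] 11.18073695863376
[[ 0.1 -0.1]
 [ 0.1  0. ]
 [ 0.1  0.2]
 [ 0.1  0.3]
 [ 0.1  0.1]
 [ 0.3 -0.2]
 [-0.2 -0.3]
 [-0.1 -0.2]
 [-0.1 -0.2]
 [ 0.1 -0.3]
 [-0.2 -1.1]
 [ 0.1 -1. ]
 [ 0.4  0.4]
 [ 0.2 -0.2]]
ring [532.4  39.3 114. ]
pin [510.8  35.   36. ]
red [483.4  99.1  35. ]
ringgoal [532.5  89.3 114. ]
```

```bash
cat >> h.py <<'E'
from scipy.spatial.transform import Rotation as Ro
PIV=np.array([657.97,64.09]);YAW=.19514
def pose(a,ins,dz=0,tilt=45):
    """TCP pos and rotation with finger through the ring (ins mm past centre), arm angle a"""
    y=YAW+a;e=np.array([np.cos(y),np.sin(y),0]);t=np.radians(tilt)
    d=e*np.sin(t)+[0,0,-np.cos(t)]
    c=np.r_[PIV-128*e[:2],114+dz]
    ty=np.array([-e[1],e[0],0]);R=np.c_[np.cross(ty,d),ty,d]
    return c+ins*d,R
def cmd(p,R,s=None):
    s=s or env.state();Rc=Ro.from_euler('xyz',s["ee_rot"],degrees=True)
    w=(Ro.from_matrix(R)*Rc.inv()).as_rotvec()
    print("pos",np.round(s["ee_pos"],1),"delta",np.round((p-s["ee_pos"])/120,3),"rot",np.round(w/1.5,3),"deg",np.degrees(np.linalg.norm(w)),"F",np.round(s["force"],1),"t",s["time_s"])
E
python3 -c "
from h import *
cmd(*pose(0,-75))"
```

```text
pos [185.7 544.2 214. ] delta [ 2.456 -4.293 -0.391] rot [-0.035 -0.528  0.331] deg 53.65617174838166 F [ 0.  -0.4  1.3] t 1.2
```

Emit:
apply_moves:
  delta_pos:
    - [0.45,-0.8,0.3]
    - [0.45,-0.8,0.3]
    - [0.45,-0.8,0.3]
    - [0.45,-0.8,0.3]
  rot:
    - [-0.009,-0.132,0.083]
    - [-0.009,-0.132,0.083]
    - [-0.009,-0.132,0.083]
    - [-0.009,-0.132,0.083]
  hand: [0,0,0,0]
  newtons: 10

```text
time_s: 1.53
ee_pos: [240.6, 444.7, 252.3]
ee_rot: [177.7, 11.3, 168.0]
force: [0.2, -0.7, -0.3]
gripper_width: 67.3
gripper_force: 0.0
```

Emit:
apply_moves:
  delta_pos:
    - [0.45,-0.9,0.2]
    - [0.45,-0.9,0.2]
    - [0.45,-0.9,0.2]
    - [0.45,-0.9,0.2]
  rot:
    - [-0.009,-0.132,0.083]
    - [-0.009,-0.132,0.083]
    - [-0.009,-0.132,0.083]
    - [-0.009,-0.132,0.083]
  hand: [0,0,0,0]

```text
time_s: 1.87
ee_pos: [294.3, 335.4, 275.0]
ee_rot: [176.9, 22.6, 174.8]
force: [-0.2, -0.2, 0.9]
gripper_width: 40.8
gripper_force: 0.0
```

Emit:
apply_moves:
  delta_pos:
    - [0.45,-0.9,0]
    - [0.45,-0.9,0]
    - [0.45,-0.9,0]
    - [0.45,-0.9,0]
  rot:
    - [-0.009,-0.132,0.083]
    - [-0.009,-0.132,0.083]
    - [-0.009,-0.132,0.083]
    - [-0.009,-0.132,0.083]
  hand: [0,0,0,0]

```text
time_s: 2.2
ee_pos: [348.3, 225.4, 272.9]
ee_rot: [177.6, 33.8, -178.0]
force: [-0.4, 0.5, 0.1]
gripper_width: 14.1
gripper_force: 0.0
```

Emit:
apply_moves:
  delta_pos:
    - [0.45,-0.9,0]
    - [0.45,-0.9,0]
    - [0.45,-0.9,0]
    - [0.45,-0.9,0]
  rot:
    - [-0.009,-0.132,0.083]
    - [-0.009,-0.132,0.083]
    - [-0.009,-0.132,0.083]
    - [-0.009,-0.132,0.083]
  hand: [0,0,0,0]

```text
time_s: 2.53
ee_pos: [398.3, 129.1, 272.5]
ee_rot: [179.9, 44.6, -168.8]
force: [0.2, 0.5, -0.4]
gripper_width: 0.3
gripper_force: 0.0
```

```bash
python3 -c "
from h import *
cmd(*pose(0,-75));print(env.state()['qpos'],env.state()['gripper_width'])"
```

```text
pos [398.3 129.1 272.5] delta [ 0.684 -0.834 -0.879] rot [-0.    -0.004 -0.001] deg 0.3819130319308789 F [ 0.2  0.5 -0.4] t 2.5333
[ 22.82597658 -18.27001992 131.99663693 -20.51080481  23.56700433
 -62.71926047] 0.3105786608681983
```

Emit:
apply_moves:
  delta_pos:
    - [0.3,-0.8,0]
    - [0.6,-0.8,-0.2]
    - [0.65,-0.8,-0.6]
    - [0.65,-0.8,-0.8]
    - [0.65,-0.8,-0.8]
    - [0.65,-0.8,-0.8]
    - [0.65,-0.8,-0.8]
    - [0.65,-0.8,-0.8]
  rot:
    - [0,0,0]
    - [0,0,0]
    - [0,0,0]
    - [0,0,0]
    - [0,0,0]
    - [0,0,0]
    - [0,0,0]
    - [0,0,0]
  hand: [0,0,0,0,0,0,0,0]

```text
time_s: 3.2
ee_pos: [469.7, 52.0, 197.0]
ee_rot: [-179.6, 43.7, -169.1]
force: [1.9, 0.2, -0.2]
gripper_width: 0.5
gripper_force: 0.0
```

Run:
```python
from h import *
cmd(*pose(0,-75));cmd(*pose(0,-55));print(env.state()['qpos'])
f=viewer.grab_frame("side");g=viewer.grab_frame("top")
c=lambda f:cv2.resize(f["pixels"][120:290,150:330,::-1],None,fx=2.2,fy=2.2)
cv2.imwrite("pics/v3.png",np.hstack([c(g),c(f)]))
```

```text
pos [469.7  52.  197. ] delta [ 0.089 -0.192 -0.25 ] rot [ 0.006 -0.014  0.007] deg 1.4389003202460429 F [ 1.9  0.2 -0.2] t 3.2
pos [469.7  52.  197. ] delta [ 0.205 -0.169 -0.368] rot [ 0.006 -0.014  0.007] deg 1.4389003202460429 F [ 1.9  0.2 -0.2] t 3.2
[  -0.21743177   -5.80402528  136.20855182   48.93096247    9.61809387
 -146.56926102]
```

View pics/v3.png

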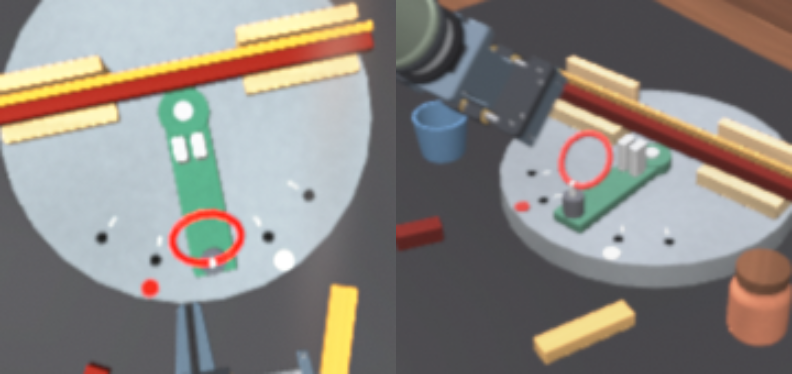

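The top view shows the shut fingers at about (190,330), short of the ring, and the side view shows the gripper up and left of it. Nothing has been touched, but joint 6 is at its limit because this pose is near the wrist singularity. Before going on I'll fit a kinematic model from the recorded poses and choose a better wrist branch.

```bash
cat > kin.py <<'E'
from h import *
from scipy.optimize import least_squares
def fk(q,p):
    q=np.radians(q);a1,h,l1,l2,e,L,o6=p
    R0=Ro.from_euler('z',q[0]);R2=R0*Ro.from_euler('y',q[1]);R3=R0*Ro.from_euler('y',q[1]+q[2])
    w=R0.apply([a1,0,h])+R2.apply([0,0,l1])+R3.apply([e,0,l2])
    R=R3*Ro.from_euler('ZYZ',[q[3],q[4],q[5]+o6])
    return w+R.apply([0,0,L]),R
D=[([70.015,18.312,89.639,0,72.044,-1.146],[185.675,544.213,213.976],[-179.9,0,161.16]),
([22.826,-18.270,131.997,-20.511,23.567,-62.719],[398.3,129.1,272.5],[179.9,44.6,-168.8])]
s=env.state();D.append((s["qpos"],s["ee_pos"],s["ee_rot"]))
def res(p):
    r=[]
    for q,x,e in D:
        P,R=fk(q,p);r+=list(P-x)+list(300*(R.inv()*Ro.from_euler('xyz',e,degrees=True)).as_rotvec())
    return np.r_[r,(np.array(p[:6])-[0,300,300,300,0,200])*1e-3]
if __name__=="__main__":
    best=min((least_squares(res,[0,300,300,300,0,200,o]) for o in(0,1.57,3.14,-1.57)),key=lambda s:s.cost)
    print(np.round(best.x,3),best.cost,np.round(best.fun[:18],1));np.save("kin.npy",best.x)
    p=best.x
    LO=np.array([-177.97,-48.28,12.27,-77.06,2.81,-146.56]);HI=np.array([177.97,115.42,149.76,257.06,150.46,146.56])
    print("mount",np.round(viewer.grab_frame("wrist")["mount"],2).tolist())
    for tilt in(25,35,45,55):
      for a,ins,dz in((0,-75,0),(0,25,0),(0,25,25),(-.393,25,25),(-.393,-75,0)):
        P,R=pose(a,ins,dz,tilt)
        out=set()
        for fl in(0,180):
          Rt=Ro.from_matrix(R)*Ro.from_euler('z',fl,degrees=True)
          for j4 in(-60,20,100,150,200):
            for j6 in(-90,0,90):
              f=lambda q:np.r_[fk(q,p)[0]-P,300*(fk(q,p)[1].inv()*Rt).as_rotvec()]
              r=least_squares(f,np.clip([5,0,130,j4,25,j6],LO+1,HI-1),bounds=(LO,HI),x_scale=30)
              if r.cost<1: out.add((fl,)+tuple(int(round(v)) for v in r.x))
        print(tilt,a,ins,dz,sorted(out))
E
python3 kin.py
```

```text
[  3.39  138.851 588.693 414.193  24.408 332.623   1.571] 198.38526603367163 [ 10.8  -3.9   0.3   0.5   0.    0.    4.3 -10.2  -0.3  -0.1   0.2  -0.1
  -0.1 -11.9   0.1  -0.   -0.    0. ]
mount [[0.0, -0.97, -0.24, 68.08], [1.0, 0.0, -0.0, -0.51], [0.0, -0.24, 0.97, -171.16], [0.0, 0.0, 0.0, 1.0]]
25 0 -75 0 [(0, 1, 2, 120, 8, 33, -106), (180, 1, 2, 120, 8, 33, 74)]
25 0 25 0 [(0, 2, 13, 123, 12, 19, -110), (180, 2, 13, 123, 12, 19, 70)]
25 0 25 25 [(0, 2, 11, 122, 10, 23, -108), (180, 2, 11, 122, 10, 23, 72)]
25 -0.393 25 25 [(0, 16, 12, 120, -25, 28, -43), (180, 16, 12, 120, -25, 28, 137)]
25 -0.393 -75 0 [(0, 19, 4, 118, -20, 37, -46), (180, 19, 4, 118, -20, 37, 134)]
35 0 -75 0 [(0, -1, -1, 130, 23, 18, -122), (180, -1, -1, 130, 23, 18, 58)]
35 0 25 0 [(180, 1, 13, 131, 71, 6, 10)]
35 0 25 25 [(0, 1, 10, 129, 42, 9, -140), (180, 1, 10, 129, 42, 9, 40)]
35 -0.393 25 25 [(0, 19, 12, 126, -58, 20, -8)]
35 -0.393 -75 0 [(0, 24, 2, 127, -44, 29, -19)]
45 0 -75 0 [(180, -4, -1, 139, 102, 11, -23)]
45 0 25 0 [(0, -1, 14, 138, 153, 19, 107), (180, -1, 14, 138, 153, 19, -73)]
45 0 25 25 [(0, -1, 11, 136, 144, 14, 117), (180, -1, 11, 136, 144, 14, -63)]
45 -0.393 25 25 [(0, 22, 13, 133, 257, 24, 39), (180, 22, 13, 133, 257, 24, -141)]
45 -0.393 -75 0 []
55 0 -75 0 [(0, -7, 3, 149, 149, 30, 107), (180, -7, 3, 149, 149, 30, -73)]
55 0 25 0 [(0, -2, 19, 145, 163, 40, 96), (180, -2, 19, 145, 163, 40, -84)]
55 0 25 25 [(0, -2, 15, 143, 160, 34, 99), (180, -2, 15, 143, 160, 34, -81)]
55 -0.393 25 25 [(0, 26, 16, 139, 234, 38, 66), (180, 26, 16, 139, 234, 38, -114)]
55 -0.393 -75 0 [(0, 37, 7, 144, 252, 40, 56), (180, 37, 7, 144, 252, 40, -124)]
```

```bash
sed -i 's/tilt=45/tilt=25/' h.py; python3 -c "
from h import *
cmd(*pose(0,-70));s=env.state();print(s['qpos'])"
```

```text
pos [470.2  51.8 196.3] delta [ 0.277 -0.152 -0.157] rot [-0.036  0.213  0.005] deg 18.585865685596104 F [0.2 0.6 0.8] t 3.35
[  -0.23145672   -5.67367749  136.12824199   48.41391913    9.66581406
 -146.23294292]
```

Emit:
apply_moves:
  delta_pos:
    - [0,0,0.1]
    - [0,0,0.1]
    - [0,0,0.1]
    - [0,0,0.1]
  rot:
    - [-0.036,0.213,0.005]
    - [-0.036,0.213,0.005]
    - [-0.036,0.213,0.005]
    - [-0.036,0.213,0.005]
  hand: [0,0,0,0]

```text
time_s: 3.68
ee_pos: [466.9, 50.5, 209.4]
ee_rot: [-179.9, 26.2, -168.6]
force: [0.4, 1.7, -0.9]
gripper_width: 0.2
gripper_force: 0.0
```

```bash
python3 -c "
from h import *
cmd(*pose(0,-60));s=env.state();print(s['qpos'])"
```

```text
pos [466.9  50.5 209.4] delta [ 0.338 -0.134 -0.342] rot [-0.002  0.013 -0.002] deg 1.1804744705222507 F [ 0.4  1.7 -0.9] t 3.6833
[   1.82633577   -3.15220084  121.56320232    7.02224268   35.92745929
 -104.26982686]
```

Emit:
apply_moves:
  delta_pos:
    - [0.2,-0.13,-0.1]
    - [0.34,-0.13,-0.34]
    - [0.34,-0.13,-0.34]
    - [0.34,-0.13,-0.34]
    - [0.34,-0.13,-0.34]
  rot:
    - [-0.002,0.013,-0.002]
    - [-0.002,0.013,-0.002]
    - [-0.002,0.013,-0.002]
    - [-0.002,0.013,-0.002]
    - [-0.002,0.013,-0.002]
  hand: [0,0,0,0,0]

```text
time_s: 4.1
ee_pos: [509.4, 36.8, 168.7]
ee_rot: [179.8, 25.4, -168.8]
force: [-0.5, -0.1, 0.2]
gripper_width: 0.6
gripper_force: 0.0
```

Run:
```python
from h import *
cmd(*pose(0,-60));cmd(*pose(0,25));print(env.state()['qpos'])
f=viewer.grab_frame("side");g=viewer.grab_frame("top")
for F in(g,f): print(proj(F,pose(0,0)[0]),proj(F,env.state()["ee_pos"]))
c=lambda f,x,y:cv2.resize(f["pixels"][y-55:y+55,x-50:x+50,::-1],None,fx=4,fy=4,interpolation=cv2.INTER_CUBIC)
cv2.imwrite("pics/v4.png",np.hstack([c(g,244,225),c(f,234,185)]))
```

```text
pos [509.4  36.8 168.7] delta [-0.015 -0.02  -0.003] rot [-0.003  0.004 -0.001] deg 0.43984862018526183 F [-0.5 -0.1  0.2] t 4.1
pos [509.4  36.8 168.7] delta [ 0.278  0.038 -0.645] rot [-0.003  0.004 -0.001] deg 0.43984862018526183 F [-0.5 -0.1  0.2] t 4.1
[  -0.60789805    3.91472039  120.89203465   10.30369285   30.73578003
 -109.58458436]
[243.88558058 228.40570255] [244.30181769 241.36614219]
[235.65165658 191.77858363] [228.73930996 176.73998738]
```

View pics/v4.png

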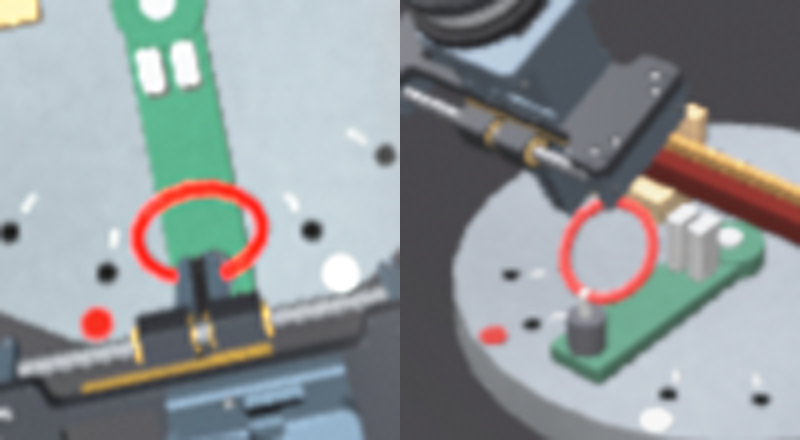

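The fingertips, at (203,255) in the top crop, are centred on the ring, which spans columns 133–267. The tip is just above and in front of the ring, so I'll insert it.

Emit:
apply_moves:
  delta_pos:
    - [0.03,-0.01,-0.1]
    - [0.09,0.0,-0.23]
    - [0.15,0.01,-0.36]
    - [0.21,0.03,-0.5]
    - [0.27,0.04,-0.64]
    - [0.27,0.04,-0.64]
    - [0.27,0.04,-0.64]
  rot:
    - [0,0.004,0]
    - [0,0.004,0]
    - [0,0.004,0]
    - [0,0.004,0]
    - [0,0.004,0]
    - [0,0.004,0]
    - [0,0.004,0]
  hand: [0,0,0,0,0,0,0]

```text
time_s: 4.78
ee_pos: [541.6, 41.1, 90.7]
ee_rot: [179.6, 24.9, -169.0]
force: [-0.1, 0.1, 0.3]
gripper_width: 0.3
gripper_force: 0.0
```

Run:
```python
from h import *
cmd(*pose(0,25));print(env.state()['qpos'])
f=viewer.grab_frame("side");g=viewer.grab_frame("top")
c=lambda f,x,y:cv2.resize(f["pixels"][y-55:y+55,x-50:x+50,::-1],None,fx=4,fy=4,interpolation=cv2.INTER_CUBIC)
cv2.imwrite("pics/v5.png",np.hstack([c(g,244,225),c(f,234,185)]))
```

```text
pos [541.6  41.1  90.7] delta [0.009 0.002 0.006] rot [-0.004 -0.002 -0.   ] deg 0.3318377551225326 F [-0.1  0.1  0.3] t 4.7833
[ 5.80179354e-02  1.32922107e+01  1.23501255e+02  1.51191070e+01
  1.93634468e+01 -1.14292345e+02]
```

View pics/v5.png

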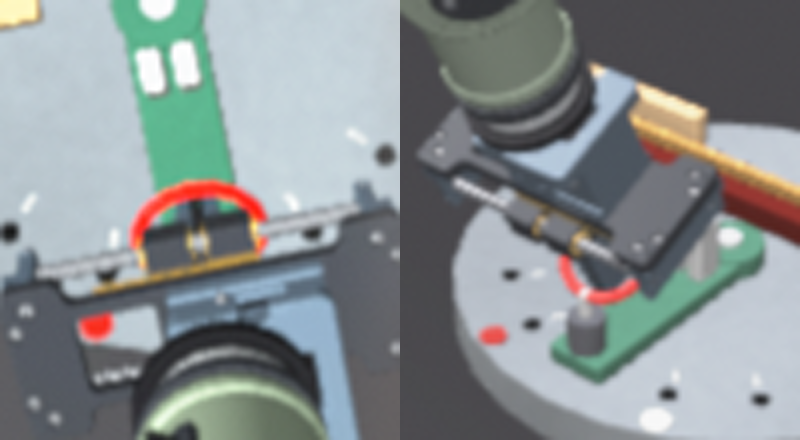

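The finger is through the ring with no contact. Now I'll take up the gap towards the pivot.

Emit:
apply_moves:
  delta_pos:
    - [0.04,0.008,0]
    - [0.075,0.015,0]
    - [0.075,0.015,0.03]
    - [0.075,0.015,0.03]
  rot:
    - [0,0,0]
    - [0,0,0]
    - [0,0,0]
    - [0,0,0]
  hand: [0,0,0,0]

```text
time_s: 5.22
ee_pos: [549.3, 43.1, 94.2]
ee_rot: [179.6, 24.8, -168.9]
force: [-4.1, -1.0, -2.8]
gripper_width: 0.5
gripper_force: 2.8
```

Emit:
apply_moves:
  delta_pos:
    - [0,0,0.02]
    - [0,0,0.04]
    - [0,0,0.04]
    - [0,0,0.04]
  rot:
    - [0,0,0]
    - [0,0,0]
    - [0,0,0]
    - [0,0,0]
  hand: [0,0,0,0]

```text
time_s: 5.55
ee_pos: [549.0, 43.0, 98.3]
ee_rot: [179.6, 24.8, -169.0]
force: [-4.7, 0.1, -7.2]
gripper_width: 0.5
gripper_force: 3.9
```

Contact has been made: 7 N vertical and 5 N horizontal, so the pin is lifting. I'll keep going up.

Emit:
apply_moves:
  delta_pos:
    - [0,0,0.03]
    - [0,0,0.06]
    - [0,0,0.09]
    - [0,0,0.1]
    - [0,0,0.1]
    - [0,0,0.1]
  rot:
    - [0,0,0]
    - [0,0,0]
    - [0,0,0]
    - [0,0,0]
    - [0,0,0]
    - [0,0,0]
  hand: [0,0,0,0,0,0]

```text
time_s: 6.05
ee_pos: [548.8, 42.9, 110.2]
ee_rot: [179.6, 24.7, -169.0]
force: [-5.4, -1.4, -9.0]
gripper_width: 0.6
gripper_force: 4.5
```

Run:
```python
from h import *
f=viewer.grab_frame("side");g=viewer.grab_frame("top");s=env.state();print(np.round(s["ee_pos"],1),s["force"])
c=lambda f,x,y:cv2.resize(f["pixels"][y-55:y+55,x-50:x+50,::-1],None,fx=4,fy=4,interpolation=cv2.INTER_CUBIC)
cv2.imwrite("pics/v6.png",np.hstack([c(g,244,225),c(f,234,185)]))
```

```text
[548.8  42.9 110.1] [-4.81526881 -0.30863292 -8.72086844]
```

View pics/v6.png

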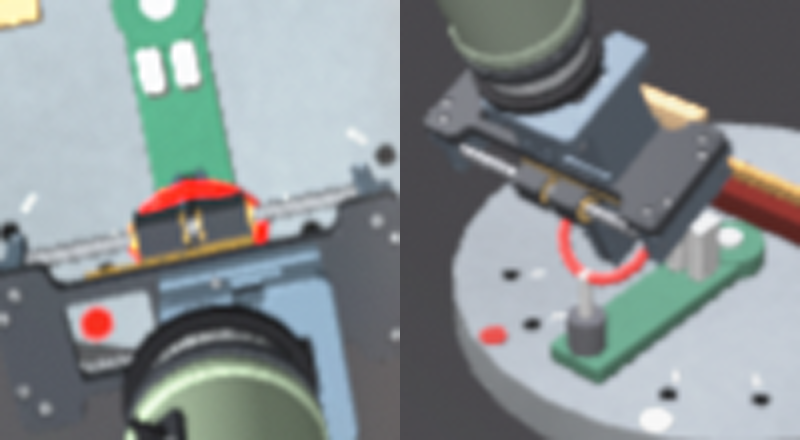

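The pin is visibly up in the side crop, with its rod showing above the sleeve at (585,290), and the spring force is about 9 N. Next I'll work out the arc waypoints.

Run:
```python
from h import *
s=env.state();v=s["ee_pos"][:2]-PIV
for t in np.radians(-np.arange(2.5,27.6,2.5)):
    c,q=np.cos(t),np.sin(t);w=np.array([[c,-q],[q,c]])@v-v
    print(np.round(np.degrees(t),2),np.round(w/120,3),round(t/1.5,4))
```

```text
-2.5 [-0.007  0.04 ] -0.0291
-5.0 [-0.012  0.08 ] -0.0582
-7.5 [-0.015  0.12 ] -0.0873
-10.0 [-0.017  0.161] -0.1164
-12.5 [-0.017  0.201] -0.1454
-15.0 [-0.015  0.242] -0.1745
-17.5 [-0.011  0.282] -0.2036
-20.0 [-0.005  0.322] -0.2327
-22.5 [0.002 0.362] -0.2618
-25.0 [0.011 0.401] -0.2909
-27.5 [0.021 0.44 ] -0.32
```

Emit:
apply_moves:
  delta_pos:
    - [0,0,0.015]
    - [-0.007,0.04,0.015]
    - [-0.012,0.08,0.015]
    - [-0.015,0.12,0.015]
    - [-0.017,0.161,0.015]
    - [-0.017,0.161,0.015]
  rot:
    - [0,0,0]
    - [0,0,-0.029]
    - [0,0,-0.058]
    - [0,0,-0.087]
    - [0,0,-0.116]
    - [0,0,-0.116]
  hand: [0,0,0,0,0,0]

```text
time_s: 6.65
ee_pos: [546.3, 62.7, 111.6]
ee_rot: [179.7, 24.6, -179.0]
force: [-5.9, -0.6, -9.6]
gripper_width: 0.4
gripper_force: 4.7
```

```bash
cat > look.py <<'E'
from h import *
import sys
s=env.state();print(np.round(s["ee_pos"],1),np.round(s["ee_rot"],1),np.round(s["force"],1),np.round(s["qpos"],1),s["time_s"])
v=s["ee_pos"][:2]-PIV;print("tcp azimuth about pivot",np.degrees(np.arctan2(-v[1],-v[0])-YAW),np.linalg.norm(v))
# green arm direction from top view: far part of arm
f=viewer.grab_frame("top")
hsv=cv2.cvtColor(f["pixels"],cv2.COLOR_RGB2HSV);m=(hsv[...,0]>60)&(hsv[...,0]<90)&(hsv[...,1]>90)
P=np.array([atz(f,(x,y),52)[:2] for y,x in np.argwhere(m)]);d=P-PIV;r=np.linalg.norm(d,axis=1)
az=np.degrees((np.arctan2(-d[:,1],-d[:,0])-YAW))
for a,b in((50,65),(65,80),(80,95)):
    k=(r>a)&(r<b)&(abs(az)<50);print(a,k.sum(),az[k].min(),az[k].max(),(az[k].min()+az[k].max())/2,np.median(az[k])) if k.any() else 0
if len(sys.argv)>1:
    g=viewer.grab_frame("side")
    c=lambda f,x,y:cv2.resize(f["pixels"][y-55:y+55,x-50:x+50,::-1],None,fx=4,fy=4,interpolation=cv2.INTER_CUBIC)
    cv2.imwrite(sys.argv[1],np.hstack([c(f,240,220),c(g,225,185)]))
E
python3 look.py
```

```text
[546.3  62.7 111.6] [ 179.7   24.6 -179. ] [-5.9 -0.6 -9.6] [  6.6  11.9 121.   -5.2  22.6 -80.1] 6.65
tcp azimuth about pivot -10.492239277459353 111.65875534337079
50 121 -31.30662298245338 13.666250045809733 -8.820186468321824 -9.726204553772172
65 132 -27.350292860722764 7.259029987718443 -10.04563143650216 -10.045013764509871
80 133 -23.96972911134165 3.8029203033920465 -10.083404403974802 -10.283528437085687
```

Emit:
apply_moves:
  delta_pos:
    - [0,0.04,0]
    - [0.002,0.081,0]
    - [0.006,0.121,0]
    - [0.012,0.161,0]
    - [0.019,0.201,0]
    - [0.019,0.201,0]
    - [0.019,0.201,0]
  rot:
    - [0,0,-0.029]
    - [0,0,-0.058]
    - [0,0,-0.087]
    - [0,0,-0.116]
    - [0,0,-0.145]
    - [0,0,-0.145]
    - [0,0,-0.145]
  hand: [0,0,0,0,0,0,0]

```text
time_s: 7.28
ee_pos: [548.5, 86.7, 111.4]
ee_rot: [179.7, 24.7, 168.5]
force: [-7.9, 2.5, -10.7]
gripper_width: 0.4
gripper_force: 6.0
```

```bash
python3 look.py pics/v7.png
```

```text
[548.5  86.7 111.4] [179.7  24.7 168.5] [ -7.9   2.5 -10.7] [ 13.8  13.2 119.2 -22.8  26.7 -46.3] 7.2833
tcp azimuth about pivot -22.863177689537935 111.78100041488078
50 121 -44.63537790331329 0.3511706855529345 -22.142103608880177 -22.064540418453195
65 132 -40.13966323909103 -6.11952300726727 -23.12959312317915 -23.15739932369354
80 134 -37.026396504679255 -8.65075002025569 -22.838573262467474 -22.484375440180642
```

View pics/v7.png

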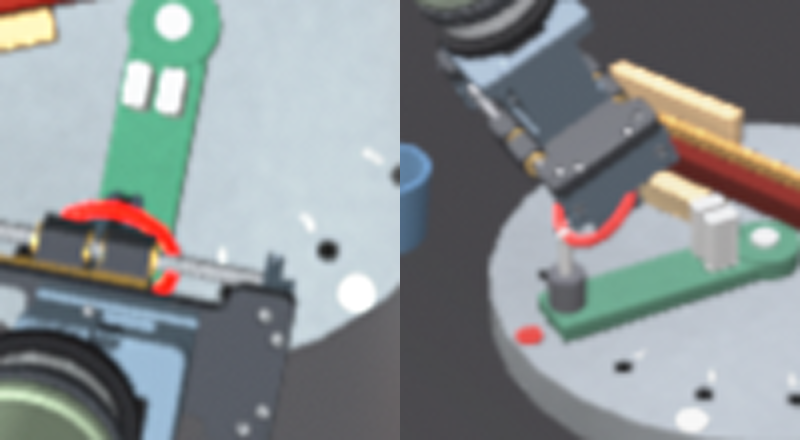

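The arm lines up with the red disc at about −22.7°, with the pin still up. Lowering now.

Emit:
apply_moves:
  delta_pos:
    - [0,0,-0.03]
    - [0,0,-0.06]
    - [0,0,-0.07]
    - [0,0,-0.07]
  rot:
    - [0,0,0]
    - [0,0,0]
    - [0,0,0]
    - [0,0,0]
  hand: [0,0,0,0]

```text
time_s: 7.72
ee_pos: [548.5, 86.2, 103.0]
ee_rot: [179.7, 24.7, 168.5]
force: [-9.2, 2.5, -7.5]
gripper_width: 0.5
gripper_force: 6.1
```

```bash
python3 look.py
```

```text
[548.5  86.2 103. ] [179.7  24.7 168.5] [-9.2  2.5 -7.5] [ 13.8  13.9 119.9 -23.8  25.5 -45. ] 7.7167
tcp azimuth about pivot -22.616464681898748 111.6725199221211
50 119 -43.97256869216028 0.3511706855529345 -21.81069900330367 -21.69670569481371
65 132 -39.39823025850698 -4.2258844898664965 -21.812057374186736 -22.806845270593776
80 134 -37.026396504679255 -8.65075002025569 -22.838573262467474 -22.3562720397719
```

Emit:
apply_moves:
  delta_pos:
    - [0,0,-0.03]
    - [0,0,-0.06]
    - [0,0,-0.06]
  rot:
    - [0,0,0]
    - [0,0,0]
    - [0,0,0]
  hand: [0,0,0]

```text
time_s: 8.02
ee_pos: [548.8, 86.2, 96.3]
ee_rot: [179.7, 24.7, 168.5]
force: [-10.9, 1.7, -4.8]
gripper_width: 0.3
gripper_force: 6.1
```

Emit:
apply_moves:
  delta_pos:
    - [0,0,-0.03]
    - [0,0,-0.06]
    - [0,0,-0.06]
  rot:
    - [0,0,0]
    - [0,0,0]
    - [0,0,0]
  hand: [0,0,0]

```text
time_s: 8.27
ee_pos: [551.1, 86.7, 91.1]
ee_rot: [179.6, 25.0, 168.5]
force: [-5.8, 0.6, -2.4]
gripper_width: 0.4
gripper_force: 4.2
```

Emit:
apply_moves:
  delta_pos:
    - [-0.04,0.008,0]
    - [-0.085,0.017,0]
    - [-0.085,0.017,0]
    - [-0.085,0.017,0]
  rot:
    - [0,0,0]
    - [0,0,0]
    - [0,0,0]
    - [0,0,0]
  hand: [0,0,0,0]

```text
time_s: 8.6
ee_pos: [542.8, 89.1, 92.4]
ee_rot: [179.5, 25.3, 168.6]
force: [0.3, -0.3, 0.4]
gripper_width: 0.9
gripper_force: 0.0
```

```bash
python3 look.py pics/v8.png; python3 -c "
from h import *
cmd(*pose(-.393,25))
cmd(*pose(-.393,-65))"
```

```text
[542.8  89.1  92.4] [179.5  25.3 168.6] [ 0.3 -0.3  0.4] [ 14.3  14.3 121.7 -27.   23.  -41.3] 8.6
tcp azimuth about pivot -23.441841186352907 117.82457904739265
50 120 -44.63537790331329 0.3511706855529345 -22.142103608880177 -22.26178443176156
65 132 -40.13966323909103 -6.11952300726727 -23.12959312317915 -23.15739932369354
80 134 -37.026396504679255 -8.65075002025569 -22.838573262467474 -22.484375440180642
pos [542.5  88.8  91.8] delta [ 0.003 -0.014 -0.004] rot [-0.004  0.003 -0.001] deg 0.4573370432360939 F [ 0.1 -0.3 -0.4] t 8.7
pos [542.5  88.8  91.8] delta [-0.308  0.049  0.676] rot [-0.004  0.003 -0.001] deg 0.4573370432360939 F [ 0.1 -0.3 -0.4] t 8.7
```

View pics/v8.png

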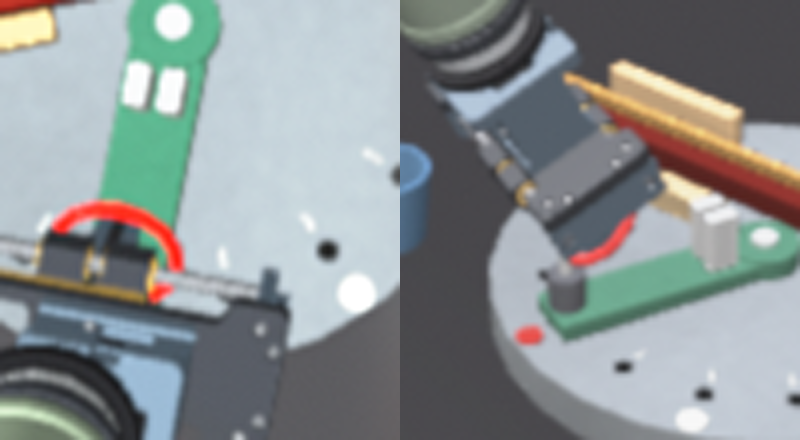

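The ring is back at its home height, with the rod hidden in the sleeve at (570,270), and nothing is touching the finger. The pin looks home, so I'll withdraw along the finger axis and then clear the area.

Emit:
apply_moves:
  delta_pos:
    - [-0.06,0.0,0.13]
    - [-0.12,0.01,0.27]
    - [-0.18,0.02,0.4]
    - [-0.25,0.03,0.54]
    - [-0.31,0.04,0.68]
    - [-0.31,0.04,0.68]
    - [-0.31,0.04,0.68]
  rot:
    - [0,0,0]
    - [0,0,0]
    - [0,0,0]
    - [0,0,0]
    - [0,0,0]
    - [0,0,0]
    - [0,0,0]
  hand: [0,0,0,0,0,0,0]

```text
time_s: 9.28
ee_pos: [504.9, 93.5, 173.5]
ee_rot: [179.6, 25.2, 168.6]
force: [-0.4, -0.1, -0.7]
gripper_width: 0.3
gripper_force: 0.0
```

Emit:
apply_moves:
  delta_pos:
    - [-0.2,0.1,0.3]
    - [-0.4,0.2,0.7]
    - [-0.5,0.3,0.8]
    - [-0.5,0.3,0.8]
    - [-0.5,0.3,0.8]
    - [-0.5,0.3,0.8]
    - [-0.5,0.3,0.8]
  rot:
    - [0,0,0]
    - [0,0,0]
    - [0,0,0]
    - [0,0,0]
    - [0,0,0]
    - [0,0,0]
    - [0,0,0]
  hand: [0,0,0,0,0,0,0]

```text
time_s: 9.87
ee_pos: [443.8, 128.4, 266.1]
ee_rot: [179.8, 24.9, 168.6]
force: [-0.2, 0.5, -0.1]
gripper_width: 0.2
gripper_force: 0.0
```

```bash
python3 look.py pics/v9.png
python3 - <<'E'
from h import *
for n in("top","side"):
    f=viewer.grab_frame(n);r=spotter.landmark_of(f,"ring_mid")
    # ring colour blob extent vs predicted rim at pin home
    hsv=cv2.cvtColor(f["pixels"],cv2.COLOR_RGB2HSV);m=((hsv[...,0]<8)|(hsv[...,0]>172))&(hsv[...,1]>130)&(hsv[...,2]>120)
    for a in (0,4,12):
        c=pose(-.393,0,a)[0];print(n,a,np.round(proj(f,c),1),[np.round(x["position"],1) for x in r[:1]])
    N,l,st,_=cv2.connectedComponentsWithStats(m.astype(np.uint8),connectivity=8)
    for i in range(1,N):
        x,y,w,h,A=st[i]
        if 15<w<45 and A>20 and abs(x+w/2-proj(f,c)[0])<15 and abs(y+h/2-proj(f,c)[1])<25: print(n,"blob centre",x+(w-1)/2,y+(h-1)/2,w,h)
E
```

```text
[443.8 128.4 266.1] [179.8  24.9 168.6] [-0.2  0.5 -0.1] [ 25.   -4.2 113.3 -18.3  51.9 -44.7] 9.8667
tcp azimuth about pivot -27.895922997814736 223.65228631354628
50 120 -43.97256869216028 0.3511706855529345 -21.81069900330367 -22.012028100437046
65 132 -40.13966323909103 -6.11952300726727 -23.12959312317915 -23.15739932369354
80 134 -37.026396504679255 -8.65075002025569 -22.838573262467474 -22.484375440180642
top 0 [218.8 228.5] [array([218. , 239.2])]
top 4 [218.6 228.6] [array([218. , 239.2])]
top 12 [218.2 228.6] [array([218. , 239.2])]
top blob centre 218.5 228.0 34 27
side 0 [223.4 183.2] [array([221.7, 182.6])]
side 4 [223.4 181.9] [array([221.7, 182.6])]
side 12 [223.3 179.3] [array([221.7, 182.6])]
side blob centre 224.0 183.5 21 24
```

View pics/v9.png

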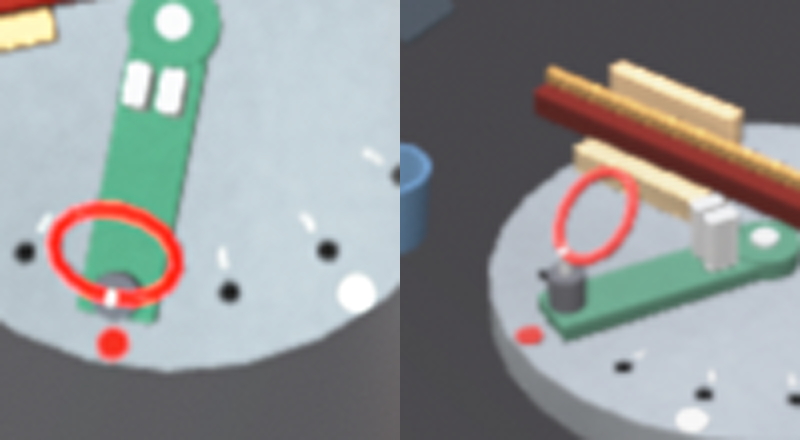

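The pin is in the hole at the red disc (112,343 in the top crop). The ring in the side view is at row 183.5, against 183.2 predicted for fully home, and the robot is clear. I'll hand the job in.

```bash
python3 -c "
from h import *
print(env.job_done())"
```

```text
the job is handed in; nothing more can be done
None
```

The job is handed in, though no verdict came back: the last pictures show the pin fully home in the hole at the red disc, the robot was clear of everything, and it took about 10 s of the 48 s allowed.

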